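Swing the magnifier aside and snap the sample jar shut

TASK

The sample in the jar under the bench magnifier has been examined and the jar must be closed. Swing the magnifier out to the robot's left, about a quarter turn, so that its stiff joint keeps it there clear of the jar; then fetch the ribbed snap cap that lies on the table and press it straight down on the jar's neck until it clicks, and keep pressing. Finish while still holding the cap pressed down firmly on its seal, with the magnifier still out of the way and the tape roll, vial and timer left where they were.

Things in the scene. Friction and masses are not known exactly. Their poses are not given: they have to be found in the camera images.
- stand: White stand fixed to the table: plate 10 mm thick, 96 mm wide, 246 mm long, carrying a white jar and, 150 mm from the jar's axis, a steel column 18 mm thick, 160 mm high. Origin: table top, on the jar's vertical axis; x points from jar to column, z up. Jar: foot 62 mm across, middle 47; shoulder 41 mm across, 55 mm above the table; upright neck 27 mm across, top at 74 mm with a 4 mm bevel.
- jar_seat (a point): Centre of the jar's shoulder, on the neck's axis, 55 mm above the table. The cap's underside reaches this height with the seal fully pressed, and lies 2 mm higher when just touching the seal. Four smooth sprung snap nubs stick out 3 mm from the neck, 10.5 mm above the shoulder.
- seal: Black sprung sealing disc on the jar's shoulder, 40 mm across; its top is 2 mm above the shoulder when free and yields 2 mm, from about 2 N to 10 N. Origin: on the neck's axis, 2 mm below the disc's top (level with the shoulder when free).
- magnifier (a joint): Angle of the magnifier's arm about the column (rad): 0 when the arm points from the column to the jar with the lens over the jar, growing as the lens swings to the robot's left (clockwise seen from above); stops at -0.4 and 1.9. Stiff: it takes about 0.5 N m to turn (2.5 N at the handle) and stays where it is left.
- mag_hinge (a point): On the hinge axis of the magnifier (the column's axis), at the height of the arm, 172 mm above the table.
- lens_centre (a point): Centre of the round magnifier lens, 150 mm from the hinge axis, 172 mm above the table; the white rim is 104 mm across and 13 mm thick.
- mag_handle (a point): Grip point of the magnifier's handle: an upright round dark grey post 16 mm thick at the outer end of the rim, 206 mm from the hinge axis, in line with hinge and lens. The point is on the post's axis, 202 mm above the table; the post is straight from 183 to 218 mm, its top at 221 mm.
- cap: The snap cap: dark grey, round, fine ribs, 43 mm across, 27 mm high, standing, opening down. Origin: centre of its underside; z up. Inner lip 28.4 mm across, 4 mm above the underside. On the neck it first rests on the nubs, underside 10 mm above the shoulder; pressing takes up to about 8 N, then it clicks: the force drops and the nubs draw it down to the seal. 25 g.
- tape_roll: Bystander: roll of white paper tape lying flat, 58 mm across, 26 mm high, no ribs and a blue core; origin at the centre of its underside.
- vial: Bystander: small glass vial, 21 mm thick, 40 mm high, standing; origin at the centre of its underside.
- timer: Bystander: white wedge-shaped timer with a display, 38x72x52 mm; origin at the centre of its underside.

How it is judged:
By the outcome, as a careful person would: the job done as asked, in the order asked, and still so for the second after the job is handed in, while the arm keeps its last pose, push and grip.
It also fails if it takes over 64 s, if anything falls off the work surface, if the arm or the gripper's body presses on something with over 40 N, if the wrist force passes 120 N, or if a joint passes its speed limit or range.

ROBOT

A 6-joint arm with a two-finger parallel gripper is mounted at the origin on the work surface; the furniture and walls round the work are solid. World frame = base frame: x ahead of the robot, y to its left, z up, the work surface at z = 0. Lengths are in mm, angles in rad, forces in N, time in s.
With the tool pointing down it reaches from about 350 to 925 mm from the base axis. Payload 6.4 kg.
Tool frame: the origin (TCP) lies between the finger pads; the fingertips stand 25 mm ahead of it and the grasp point (between the pads) lies 6 mm ahead of it; z points along the fingers, y is the line along which they close (so a half turn about z gives the same grasp; the last joint's range is limited). The gripper opens to 94 mm and grips with 3 to 60 N. Pads are 16 mm wide; open, the fingers measure 119 mm over their backs; the gripper's body (75 mm by 177 mm) begins 78 mm behind the grasp point.
Start: joints at [-1.416, 0.245, 1.558, -0, 1.339, -0.174], TCP at [209.895, -615.189, 230.455] pointing down, gripper open.
Joint ranges: [-3.13, 3.13], [-1.02, 2.26], [0.13, 2.54], [-0.95, 4.09], [0.21, 2.88], [-2.74, 2.74]. Speed limits (rad/s): [2.57, 2.57, 3.14, 3.14, 3.14, 3.14].

INTERFACE

Orientations are given as [roll, pitch, yaw] about the fixed x, y, z axes, in that order (R = Rz(yaw) Ry(pitch) Rx(roll)).
In Python, from station import ctrl gives the robot as it stands.
- The arm moves only by the shell command python3 -m crank 'ROWS' [FORCE]. ROWS is JSON, a list of rows, each an object with "xyz": the shift along the tool's x, y, z in units of 0.75 m (1.0 is 0.75 m), a list of three; "turn": the turn, a rotation vector about the tool's x, y, z in units of 2 rad (1.0 is 2 rad), a list of three; "hand": the closure, from -1 (fully open) to 1 (shut). A call has 1 to 12 rows; each row is the pose to reach, as a shift and turn from the pose commanded when the call began, along the tool's axes at that moment; what a row does not reach only later rows make up. A row lasts 1/12 s, in which the tool goes at most 41.7 mm and 7.16 degrees, less where a joint would pass 70% of its speed; a pose out of reach is approached as far as the arm can. A call with a number of a shift or a turn outside -1 to 1 is refused whole. A call with a gripper value outside its range is refused whole. The fingers move at their own pace and stop on an object; FORCE is the grip in N (left out, the last holds). Time passes only in rows, so rows that repeat a pose let the fingers close. It gives the time, the measured TCP pose, the force, the opening and the grip force at its end, in the units of the state.
- ctrl.observe(): the state, without advancing time (a new reading comes with each control period).
- ctrl.camera(name): name is "side" or "top"; returns (picture, depth): 480x640x3 uint8, red, green, blue; 480x640 float32, mm along the optical axis (not along the pixel's ray), 0 where there is no reading.
- ctrl.camera_params(name): a dict with "fov_y" (degrees; the focal length in pixels is half the picture's height over the tangent of half this angle, whatever the lens; pixels are square), "cx", "cy" (the principal point, pixels), "world_to_cam" (4x4, takes a point from world to camera coordinates). Camera axes: x right, y down, z forward; pixel columns grow to the right and rows downward; lengths in mm; the calibration is good to about 2 mm. A picture is of the moment at which its call begins. camera_params takes no time and is no camera call.
- ctrl.job_done(): hands the job in; it is judged then, once.
The state is a dict: "clock": time; "qpos": joint angles; "joint_vel": joint speeds; "effort": joint torques, N m; "tcp_pos": TCP position; "orientation": TCP orientation; "wrist_force": force on the tool from outside, world axes, zero at the start; "torque": the same for the moment, N m; "grip_width": opening from 0.0 (shut) to 1.0 (fully open); "gripper_force": force on a finger pad.
Only numpy, scipy, OpenCV 4.12 (cv2) and the standard library are available. Lean on these libraries where they do the work, as an engineer would, in place of code of your own. Each camera call takes 0.05 s, during which the arm holds its last target. There are 200 camera calls.

## Working session

There is one attempt and no reset: what is moved stays moved. The work goes in short steps, Python scripts to look and compute and a shell command to move; the robot and the scene stay as the last step left them, time stands still between calls to the robot, and variables do not carry over. Pictures are saved under pics/ and viewed, at most 10 in all, crops included, and the job is handed in when it is done.

```bash
ls; mkdir -p pics
python3 - <<'E'
from station import ctrl
import cv2,numpy as np
print(ctrl.observe())
for n in("side","top"):
    p,d=ctrl.camera(n);cv2.imwrite(f"pics/{n}0.png",p[:,:,::-1]);np.save(f"pics/{n}0.npy",d)
    q=ctrl.camera_params(n);print(n,q);
E
```

```text
pics
{'clock': 0.0, 'qpos': array([-1.41608876e+00,  2.45784268e-01,  1.55898559e+00,  1.09034944e-06,
        1.33872409e+00, -1.74071416e-01]), 'joint_vel': array([ 0.00053212, -0.00102104, -0.00098793,  0.00015344, -0.00137286,
       -0.00063953]), 'effort': array([-2.32158227e-04, -4.15838528e+01, -3.14603877e+01,  6.84495619e-02,
        3.32168012e-02, -1.54505133e-04]), 'tcp_pos': array([ 209.81420865, -614.6234772 ,  229.37967706]), 'orientation': array([-3.13972027e+00, -3.30336977e-04,  3.28778426e-01]), 'wrist_force': array([-0.54824974,  0.15537799, -0.04175002]), 'torque': array([-0.00219392, -0.01644366, -0.00567505]), 'gripper_force': 0.0, 'grip_width': 0.9962244601556813}
side {'fov_y': 42.94964284856586, 'cx': 316.678985993525, 'cy': 247.63603117798843, 'world_to_cam': array([[ 4.61400511e-01,  8.87164954e-01, -6.92193689e-03,
        -2.17219369e+02],
       [ 7.34276078e-01, -3.86241150e-01, -5.58261960e-01,
        -3.13738462e+02],
       [-4.97943983e-01,  2.52499741e-01, -8.29635866e-01,
         1.60418390e+03],
       [ 0.00000000e+00,  0.00000000e+00,  0.00000000e+00,
         1.00000000e+00]])}
top {'fov_y': 57.37851446619313, 'cx': 317.3588849344308, 'cy': 239.7495927493004, 'world_to_cam': array([[ 6.50121318e-02, -9.97884329e-01, -5.37036559e-04,
        -4.82331648e+01],
       [-9.74822742e-01, -6.33946192e-02, -2.13779663e-01,
         5.58218566e+02],
       [ 2.13293330e-01,  1.44217871e-02, -9.76881757e-01,
         8.61433682e+02],
       [ 0.00000000e+00,  0.00000000e+00,  0.00000000e+00,
         1.00000000e+00]])}
```

View pics/side0.png

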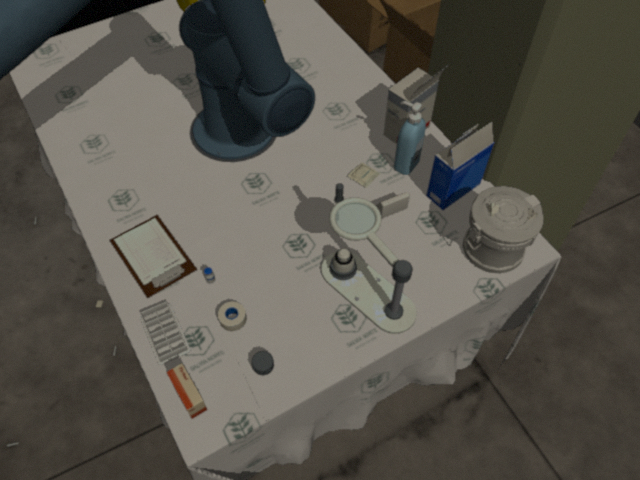

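View pics/top0.png

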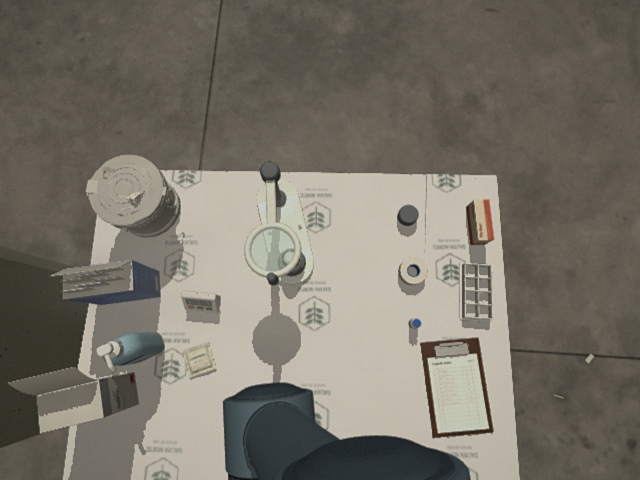

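Side view: cap (262,361), tape (231,314), vial (207,273), timer (395,205), handle (340,190), lens (356,220), hinge knob (402,270), jar neck (344,257). Top view: cap (408,215), handle (272,280), lens (273,250), hinge knob (270,172), jar partly under the lens (291,262), pot at (130,195).

```bash
cat > h.py <<'E'
import cv2,numpy as np
from station import ctrl
P={n:ctrl.camera_params(n) for n in("side","top")}
def F(n): return 240/np.tan(np.radians(P[n]["fov_y"])/2)
def ray(n,px):
    q=P[n];W=q["world_to_cam"];R=W[:3,:3]
    d=R.T@np.array([(px[0]-q["cx"])/F(n),(px[1]-q["cy"])/F(n),1.]);return -R.T@W[:3,3],d
def plane(n,px,z):
    o,d=ray(n,px);return o+d*(z-o[2])/d[2]
def tri(a,b):
    (o,d),(p,e)=ray("side",a),ray("top",b)
    s,t=np.linalg.lstsq(np.c_[d,-e],p-o,rcond=None)[0]
    A,B=o+s*d,p+t*e;return (A+B)/2,np.linalg.norm(A-B)
def pt(n,px,depth):
    o,d=ray(n,px);return o+d*depth
def proj(n,X):
    c=P[n]["world_to_cam"]@np.r_[X,1];return c[:2]/c[2]*F(n)+[P[n]["cx"],P[n]["cy"]]
def blobs(img,mask,roi,amin=20):
    x0,y0,x1,y1=roi;m=np.zeros_like(mask);m[y0:y1,x0:x1]=mask[y0:y1,x0:x1]
    k,l,s,c=cv2.connectedComponentsWithStats(m.astype(np.uint8));
    return [(c[i].round(1),s[i]) for i in range(1,k) if s[i][4]>=amin]
E
python3 - <<'E'
from h import *
R={"side":dict(cap=(240,340,285,385),handle=(325,175,350,205),knob=(385,255,420,285),tape=(210,295,250,335),vial=(195,260,220,285),neck=(325,240,362,280)),
"top":dict(cap=(390,198,428,232),handle=(260,270,285,290),knob=(255,160,288,184),tape=(395,255,430,290),vial=(400,310,430,335))}
for n in R:
    im=cv2.imread(f"pics/{n}0.png");v=im.max(2);hsv=cv2.cvtColor(im,cv2.COLOR_BGR2HSV)
    for k,r in R[n].items():
        m=(v<85) if k not in("tape","vial") else ((hsv[...,1]>120)&(hsv[...,0]>95)&(hsv[...,0]<125))
        print(n,k,[(b[0],b[1].tolist()) for b in blobs(im,m,r,15)])
im=cv2.imread("pics/side0.png");a=cv2.resize(im[170:350,300:430],None,fx=4,fy=4,interpolation=cv2.INTER_CUBIC)[:600]
im=cv2.imread("pics/top0.png");b=cv2.resize(im[155:305,160:330],None,fx=4,fy=4,interpolation=cv2.INTER_CUBIC)
cv2.imwrite("pics/c1.png",cv2.resize(np.hstack([a,b[:600]]),(800,400)))
print(a.shape,b.shape)
E
```

```text
side cap [(array([261.4, 361.5]), [249, 348, 25, 27, 494])]
side handle [(array([338.8, 193.2]), [334, 184, 10, 19, 136])]
side knob [(array([400.9, 271.4]), [385, 258, 27, 27, 418])]
side tape [(array([230.6, 311.2]), [226, 308, 11, 8, 51])]
side vial [(array([207.4, 270.6]), [204, 268, 8, 6, 37])]
side neck [(array([340.9, 243.4]), [335, 240, 12, 8, 28]), (array([342.2, 266. ]), [329, 248, 29, 32, 468])]
top cap [(array([404.6, 220.3]), [397, 210, 20, 16, 95])]
top handle [(array([273.1, 280. ]), [267, 274, 12, 11, 74])]
top knob [(array([271. , 175.1]), [260, 164, 21, 20, 142])]
top tape [(array([415.8, 268.1]), [411, 265, 8, 10, 21])]
top vial [(array([416.3, 323. ]), [413, 320, 8, 7, 43])]
(600, 520, 3) (600, 680, 3)
```

View pics/c1.png

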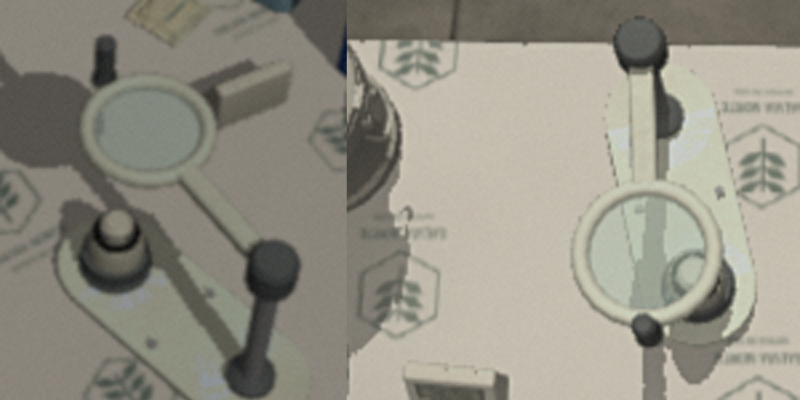

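The crop shows the handle top at side (339,186) and top (272,278), neck top at side (343.5,253) and top (289.5,257), and knob tops clearly.

Run:
```python
from h import *
np.set_printoptions(precision=1,suppress=True)
D={n:np.load(f"pics/{n}0.npy") for n in("side","top")}
def dp(n,x,y): return pt(n,(x,y),np.median(D[n][y-1:y+2,x-1:x+2]))
for n in P: print(n,"cam",ray(n,(320,240))[0])
print("handle",tri((339.4,186),(272,278)),dp("side",339,187),dp("top",272,279))
print("neck",tri((343.5,252),(289.5,257)),dp("side",344,252),dp("top",290,257))
print("knob",tri((402,266),(270,171)),dp("side",402,266),dp("top",270,171))
print("lens",dp("side",356,219),dp("top",273,249))
for n,r in(("side",(245,345,278,380)),("top",(394,202,422,230))):
    im=cv2.imread(f"pics/{n}0.png");m=im.max(2)<130
    print(n,[(b[0],b[1].tolist()) for b in blobs(im,m,r)])
    ys,xs=np.mgrid[r[1]:r[3],r[0]:r[2]]
    X=np.array([pt(n,(x,y),D[n][y,x]) for x,y in zip(xs.ravel(),ys.ravel())])
    top=X[(X[:,2]>22)&(X[:,2]<32)];print("cap top",np.median(top,0),top.mean(0),len(top),(top.min(0)+top.max(0))/2)
# neck/shoulder from depth; rim
for n,r in(("side",(325,235,362,285)),("top",(278,248,305,278))):
    ys,xs=np.mgrid[r[1]:r[3],r[0]:r[2]]
    X=np.array([pt(n,(x,y),D[n][y,x]) for x,y in zip(xs.ravel(),ys.ravel())])
    t=X[(X[:,2]>70)&(X[:,2]<80)];print("neck top",n,len(t),t.mean(0),t.min(0),t.max(0))
for n,r in(("side",(320,190,400,250)),("top",(238,215,306,285))):
    ys,xs=np.mgrid[r[1]:r[3],r[0]:r[2]]
    X=np.array([pt(n,(x,y),D[n][y,x]) for x,y in zip(xs.ravel(),ys.ravel())])
    t=X[(X[:,2]>160)&(X[:,2]<182)];print("rim",n,len(t),(t.min(0)+t.max(0))/2,t.min(0),t.max(0))
# pot & others
for nm,r in dict(pot=(85,150,185,240),timer=(178,285,225,325),bottle=(95,325,165,375),box=(50,255,165,305)).items():
    ys,xs=np.mgrid[r[1]:r[3]:2,r[0]:r[2]:2]
    X=np.array([pt("top",(x,y),D["top"][y,x]) for x,y in zip(xs.ravel(),ys.ravel()) if D["top"][y,x]>0])
    t=X[(X[:,2]>25)];print(nm,np.percentile(t,[1,99],axis=0).ravel())
    t=X[(X[:,2]>140)];
    if len(t): print(" high",np.percentile(t,[1,99],axis=0).ravel())
```

```text
side cam [1129.4 -333.5 1154.2]
top cam [363.6 -25.2 960.8]
handle (array([455. ,  59.8, 214.6]), np.float64(1.9468977135649648)) [460.4  56.9 219.2] [452.1  57.9 222. ]
neck (array([517.1,  41.8,  73. ]), np.float64(1.9373046385301151)) [518.1  41.4  74.2] [499.9  34.  175.1]
knob (array([658.9,  83.7, 185.1]), np.float64(0.38087557675390077)) [660.8  82.2 188.9] [657.4  82.9 188.9]
lens [516.6  66.1 174.3] [512.5  66.  175.9]
side [(array([260.8, 360.8]), [247, 346, 28, 31, 642])]
cap top [ 641.6 -210.9   26.7] [ 641.2 -211.1   26.8] 344 [ 639.4 -211.    26.9]
top [(array([407. , 217.6]), [397, 205, 22, 25, 454])]
cap top [ 639.4 -207.8   27.6] [ 639.5 -208.1   27.6] 299 [ 640.5 -208.1   27. ]
neck top side 94 [519.3  39.6  73.4] [504.6  27.4  70.1] [534.3  52.4  78.7]<stdin>:20: RuntimeWarning: Mean of empty slice.
  ret = um.true_divide(
Traceback (most recent call last):
ValueError: zero-size array to reduction operation minimum which has no identity
```

Run:
```python
from h import *
np.set_printoptions(precision=1,suppress=True)
D={n:np.load(f"pics/{n}0.npy") for n in("side","top")}
def cloud(n,r):
    ys,xs=np.mgrid[r[1]:r[3],r[0]:r[2]]
    return np.array([pt(n,(x,y),D[n][y,x]) for x,y in zip(xs.ravel(),ys.ravel()) if D[n][y,x]>0])
for n,r in(("side",(320,190,400,250)),("top",(238,215,306,285))):
    X=cloud(n,r);t=X[(X[:,2]>160)&(X[:,2]<182)];print("rim",n,len(t),(t.min(0)+t.max(0))/2,t.min(0),t.max(0))
    t=X[X[:,2]>212];
    if len(t): print("post",t.mean(0),t.min(0),t.max(0))
for n,r in(("side",(385,250,420,285)),("top",(255,158,288,186))):
    X=cloud(n,r);t=X[X[:,2]>183];print("knob",t.mean(0),(t.min(0)+t.max(0))/2)
for nm,r in dict(pot=(85,150,185,240),timer=(178,285,225,325),bottle=(95,325,165,375),box=(50,255,165,305)).items():
    X=cloud("top",r)
    for z in(25,140):
        t=X[X[:,2]>z]
        if len(t): print(nm,z,np.percentile(t,[1,99],axis=0))
# stand plate: cloud z 7..13 fit
X=cloud("side",(318,245,420,335));t=X[(X[:,2]>6)&(X[:,2]<14)]
print("plate rect",cv2.minAreaRect(t[:,:2].astype(np.float32)))
# wall
X=cloud("side",(300,0,640,300));t=X[X[:,2]>220];print("high>220",np.percentile(t,[1,99],axis=0))
```

```text
rim side 1960 [531.3  65.8 174.7] [451.2  13.5 167.4] [611.5 118.2 182. ]
post [462.4  53.7 212.3] [459.3  50.9 212. ] [465.6  56.5 212.6]
rim top 2512 [512.3  67.2 176.3] [448.1  15.3 170.7] [576.5 119.2 182. ]
post [456.2  60.2 220.9] [449.   53.3 213.7] [464.3  67.4 224.3]
knob [663.   81.6 187.2] [661.9  82.2 188.1]
knob [659.3  84.4 188.2] [655.4  84.6 188. ]
pot 25 [[551.3 292.1  29.6]
 [690.9 443.9 147.2]]
pot 140 [[574.4 324.7 140. ]
 [668.9 420.4 150. ]]
timer 25 [[405.4 190.2  25.6]
 [436.3 260.8  56.3]]
bottle 25 [[284.5 297.3  29.9]
 [348.3 354.3 200. ]]
bottle 140 [[285.9 306.  140.4]
 [340.9 347.8 200.2]]
box 25 [[393.7 321.9  30.2]
 [478.1 492.5 194.6]]
box 140 [[403.  324.5 141. ]
 [476.1 476.9 195.9]]
plate rect ((582.1180419921875, 69.13856506347656), (214.23782348632812, 213.523193359375), 57.22775650024414)
high>220 [[181.5  72.9 222.3]
 [475.3 787.3 487.1]]
```

```bash
cat >> h.py <<'E'
from scipy.spatial.transform import Rotation as Ro
def go(targets):
    "print rows (units) from measured pose to each (x,y,z,yaw) pointing down"
    s=ctrl.observe();R=Ro.from_euler("xyz",s["orientation"]);p=s["tcp_pos"]
    print("t",round(s["clock"],2),"tcp",p.round(1),"rpy",s["orientation"].round(3),"w",round(s["grip_width"]*94,1),"F",s["wrist_force"].round(1),"q",s["qpos"].round(2))
    for x,y,z,w in targets:
        d=R.inv().apply(np.array([x,y,z])-p)/750
        t=(R.inv()*Ro.from_euler("xyz",[np.pi,0,w])).as_rotvec()/2
        print(d.round(4).tolist(),t.round(4).tolist())
E
python3 -c "
from h import *
go([(340,-250,290,.329+1.47),(455.5,59.5,290,3.262)])"
```

```text
t 0.1 tcp [ 209.8 -614.7  229.5] rpy [-3.14  -0.     0.329] w 94.0 F [-0.3  1.  -0. ] q [-1.42  0.25  1.56 -0.    1.34 -0.17]
[0.3213, -0.4043, -0.0799] [-0.0006, -0.0007, -0.7351]
[0.6003, -0.7451, -0.0793] [0.0001, -0.0013, -1.4666]
```

```bash
python3 -m crank '[{"xyz":[0.03,-0.03,-0.08],"turn":[0,0,-0.06],"hand":-1},{"xyz":[0.32,-0.40,-0.08],"turn":[0,0,-0.735],"hand":-1},{"xyz":[0.32,-0.40,-0.08],"turn":[0,0,-0.735],"hand":-1},{"xyz":[0.32,-0.40,-0.08],"turn":[0,0,-0.735],"hand":-1},{"xyz":[0.32,-0.40,-0.08],"turn":[0,0,-0.735],"hand":-1},{"xyz":[0.32,-0.40,-0.08],"turn":[0,0,-0.735],"hand":-1},{"xyz":[0.32,-0.40,-0.08],"turn":[0,0,-0.735],"hand":-1},{"xyz":[0.32,-0.40,-0.08],"turn":[0,0,-0.735],"hand":-1},{"xyz":[0.32,-0.40,-0.08],"turn":[0,0,-0.735],"hand":-1},{"xyz":[0.32,-0.40,-0.08],"turn":[0,0,-0.735],"hand":-1},{"xyz":[0.32,-0.40,-0.08],"turn":[0,0,-0.735],"hand":-1},{"xyz":[0.32,-0.40,-0.08],"turn":[0,0,-0.735],"hand":-1}]'
python3 -c "
from h import *
go([(455.5,59.5,290,3.262)])"
```

```text
clock: 1.1
tcp_pos: [340.7, -252.0, 290.4]
orientation: [3.141, 0.001, 1.808]
wrist_force: [0.1, 0.3, 0.3]
grip_width: 0.995
gripper_force: 0.0
t 1.1 tcp [ 340.7 -252.   290.4] rpy [3.141e+00 1.000e-03 1.808e+00] w 93.6 F [0.1 0.3 0.3] q [-0.91 -0.37  2.03  0.    1.48 -1.14]
[0.3676, 0.2465, 0.0005] [-0.0001, 0.0003, -0.7269]
```

```bash
python3 -m crank '[{"xyz":[0.3675,0.2465,0],"turn":[0,0,-0.727],"hand":-1},{"xyz":[0.3675,0.2465,0],"turn":[0,0,-0.727],"hand":-1},{"xyz":[0.3675,0.2465,0],"turn":[0,0,-0.727],"hand":-1},{"xyz":[0.3675,0.2465,0],"turn":[0,0,-0.727],"hand":-1},{"xyz":[0.3675,0.2465,0],"turn":[0,0,-0.727],"hand":-1},{"xyz":[0.3675,0.2465,0],"turn":[0,0,-0.727],"hand":-1},{"xyz":[0.3675,0.2465,0],"turn":[0,0,-0.727],"hand":-1},{"xyz":[0.3675,0.2465,0],"turn":[0,0,-0.727],"hand":-1},{"xyz":[0.3675,0.2465,0],"turn":[0,0,-0.727],"hand":-1},{"xyz":[0.3675,0.2465,0],"turn":[0,0,-0.727],"hand":-1},{"xyz":[0.3675,0.2465,0],"turn":[0,0,-0.727],"hand":-1},{"xyz":[0.3675,0.2465,0],"turn":[0,0,-0.727],"hand":-1}]'
python3 -c "
from h import *
go([(455.5,59.5,209,3.262)])"
```

```text
clock: 2.1
tcp_pos: [457.7, 57.1, 289.9]
orientation: [3.141, -0.001, -3.024]
wrist_force: [-0.4, 0.5, 1.0]
grip_width: 1.0
gripper_force: 0.0
t 2.1 tcp [457.7  57.1 289.9] rpy [ 3.141e+00 -1.000e-03 -3.024e+00] w 94.0 F [-0.4  0.5  1. ] q [-0.12 -0.26  1.95 -0.    1.45 -1.81]
[0.0024, 0.0035, 0.1079] [0.0001, -0.0005, -0.0013]
```

```bash
python3 -m crank '[{"xyz":[0.0024,0.0035,0.03],"turn":[0,0,0],"hand":-1},{"xyz":[0.0024,0.0035,0.06],"turn":[0,0,0],"hand":-1},{"xyz":[0.0024,0.0035,0.09],"turn":[0,0,0],"hand":-1},{"xyz":[0.0024,0.0035,0.108],"turn":[0,0,0],"hand":-1},{"xyz":[0.0024,0.0035,0.108],"turn":[0,0,0],"hand":-1},{"xyz":[0.0024,0.0035,0.108],"turn":[0,0,0],"hand":-1}]' && python3 -m crank '[{"xyz":[0,0,0],"turn":[0,0,0],"hand":1},{"xyz":[0,0,0],"turn":[0,0,0],"hand":1},{"xyz":[0,0,0],"turn":[0,0,0],"hand":1},{"xyz":[0,0,0],"turn":[0,0,0],"hand":1},{"xyz":[0,0,0],"turn":[0,0,0],"hand":1},{"xyz":[0,0,0],"turn":[0,0,0],"hand":1},{"xyz":[0,0,0],"turn":[0,0,0],"hand":1},{"xyz":[0,0,0],"turn":[0,0,0],"hand":1}]' 15
python3 - <<'E'
from h import *
H=np.array([660,83.5]);a0=np.arctan2(59.5-83.5,455.5-660)%(2*np.pi)
print(np.degrees(a0))
go([(*(H+206*np.array([np.cos(a0-k),np.sin(a0-k)])),209,(a0-k)) for k in np.radians(np.arange(5,46,5))])
E
```

```text
clock: 2.6
tcp_pos: [455.4, 59.0, 208.9]
orientation: [3.141, -0.002, -3.03]
wrist_force: [0.2, -0.1, 0.1]
grip_width: 1.001
gripper_force: 0.0
clock: 3.27
tcp_pos: [455.9, 58.9, 209.5]
orientation: [3.142, 0.0, -3.03]
wrist_force: [-0.1, 0.6, -0.7]
grip_width: 0.469
gripper_force: 0.0
186.6935803804692
t 3.27 tcp [455.9  58.9 209.5] rpy [ 3.142  0.    -3.03 ] w 44.1 F [-0.1  0.6 -0.7] q [-0.12 -0.2   2.05  0.    1.29 -1.8 ]
[-0.0003, 0.0248, 0.0007] [0.0, 0.0, 0.0408]
[-0.0033, 0.0485, 0.0007] [0.0, 0.0, 0.0844]
[-0.0084, 0.072, 0.0007] [0.0, 0.0, 0.128]
[-0.0155, 0.0949, 0.0007] [0.0, 0.0, 0.1717]
[-0.0245, 0.117, 0.0007] [0.0, 0.0, 0.2153]
[-0.0354, 0.1384, 0.0007] [0.0, 0.0, 0.2589]
[-0.0482, 0.1586, 0.0007] [0.0, 0.0, 0.3026]
[-0.0627, 0.1777, 0.0007] [0.0, 0.0, 0.3462]
[-0.0788, 0.1955, 0.0007] [0.0, 0.0, 0.3898]
```

Fingers are slow; continue closing.

```bash
python3 -m crank '[{"xyz":[0,0,0],"turn":[0,0,0],"hand":1},{"xyz":[0,0,0],"turn":[0,0,0],"hand":1},{"xyz":[0,0,0],"turn":[0,0,0],"hand":1},{"xyz":[0,0,0],"turn":[0,0,0],"hand":1},{"xyz":[0,0,0],"turn":[0,0,0],"hand":1},{"xyz":[0,0,0],"turn":[0,0,0],"hand":1},{"xyz":[0,0,0],"turn":[0,0,0],"hand":1}]' 15
```

```text
clock: 3.85
tcp_pos: [455.8, 59.2, 209.4]
orientation: [3.141, -0.0, -3.03]
wrist_force: [-0.9, 2.4, 0.1]
grip_width: 0.167
gripper_force: 15.0
```

```bash
python3 -m crank '[{"xyz":[0,0.0235,0],"turn":[0,0,0.044],"hand":1},{"xyz":[-0.0033,0.0475,0],"turn":[0,0,0.087],"hand":1},{"xyz":[-0.0085,0.071,0],"turn":[0,0,0.131],"hand":1},{"xyz":[-0.0155,0.094,0],"turn":[0,0,0.174],"hand":1},{"xyz":[-0.0245,0.116,0],"turn":[0,0,0.218],"hand":1},{"xyz":[-0.0355,0.1375,0],"turn":[0,0,0.262],"hand":1},{"xyz":[-0.0482,0.1577,0],"turn":[0,0,0.305],"hand":1},{"xyz":[-0.0627,0.177,0],"turn":[0,0,0.349],"hand":1},{"xyz":[-0.0788,0.1947,0],"turn":[0,0,0.392],"hand":1},{"xyz":[-0.0788,0.1947,0],"turn":[0,0,0.392],"hand":1}]' 15
python3 - <<'E'
from h import *
H=np.array([660,83.5]);a0=np.radians(186.7)
go([(*(H+206*np.array([np.cos(a0-k),np.sin(a0-k)])),209,(a0-k)) for k in np.radians(np.arange(45,84,5))])
E
```

```text
clock: 4.68
tcp_pos: [498.9, 212.7, 209.4]
orientation: [3.141, -0.002, 2.469]
wrist_force: [-1.8, 4.9, 0.9]
grip_width: 0.167
gripper_force: 15.0
t 4.68 tcp [498.9 212.7 209.4] rpy [ 3.141e+00 -2.000e-03  2.469e+00] w 15.7 F [-1.8  4.9  0.9] q [ 0.19  0.01  1.85  0.    1.28 -0.71]
[-0.0007, -0.002, 0.0006] [0.0005, -0.0008, -0.002]
[-0.0016, 0.0219, 0.0006] [0.0005, -0.0008, 0.0417]
[-0.0046, 0.0457, 0.0006] [0.0004, -0.0008, 0.0853]
[-0.0097, 0.0691, 0.0006] [0.0004, -0.0008, 0.1289]
[-0.0168, 0.092, 0.0006] [0.0004, -0.0009, 0.1726]
[-0.0259, 0.1142, 0.0007] [0.0003, -0.0009, 0.2162]
[-0.0369, 0.1355, 0.0007] [0.0003, -0.0009, 0.2598]
[-0.0497, 0.1557, 0.0007] [0.0003, -0.0009, 0.3035]
```

```bash
python3 -m crank '[{"xyz":[-0.001,0.0225,0],"turn":[0,0,0.042],"hand":1},{"xyz":[-0.004,0.0465,0],"turn":[0,0,0.086],"hand":1},{"xyz":[-0.0092,0.07,0],"turn":[0,0,0.129],"hand":1},{"xyz":[-0.0163,0.0928,0],"turn":[0,0,0.173],"hand":1},{"xyz":[-0.0254,0.115,0],"turn":[0,0,0.216],"hand":1},{"xyz":[-0.0364,0.1362,0],"turn":[0,0,0.26],"hand":1},{"xyz":[-0.049,0.1565,0],"turn":[0,0,0.304],"hand":1},{"xyz":[-0.057,0.168,0],"turn":[0,0,0.33],"hand":1},{"xyz":[-0.057,0.168,0],"turn":[0,0,0.33],"hand":1}]' 15 && python3 -m crank '[{"xyz":[0,0,0],"turn":[0,0,0],"hand":-1},{"xyz":[0,0,0],"turn":[0,0,0],"hand":-1},{"xyz":[0,0,0],"turn":[0,0,0],"hand":-1},{"xyz":[0,0,0],"turn":[0,0,0],"hand":-1},{"xyz":[0,0,-0.03],"turn":[0,0,0],"hand":-1},{"xyz":[0,0,-0.06],"turn":[0,0,0],"hand":-1},{"xyz":[0,0,-0.11],"turn":[0,0,0],"hand":-1},{"xyz":[0,0,-0.11],"turn":[0,0,0],"hand":-1}]'
python3 -c "
from h import *
go([(640,-209.5,320,.9),(517.5,40.5,320,1)])"
```

```text
clock: 5.43
tcp_pos: [611.0, 284.8, 209.5]
orientation: [3.14, -0.005, 1.81]
wrist_force: [0.1, 9.0, -0.6]
grip_width: 0.165
gripper_force: 15.0
clock: 6.1
tcp_pos: [613.2, 282.8, 300.7]
orientation: [3.128, -0.0, 1.809]
wrist_force: [0.3, 0.3, 2.1]
grip_width: 0.697
gripper_force: 0.0
t 6.1 tcp [613.2 282.8 300.7] rpy [ 3.128 -0.     1.809] w 65.5 F [0.3 0.3 2.1] q [ 0.26  0.25  1.42 -0.    1.45  0.03]
[-0.6463, -0.1199, -0.0273] [0.0061, -0.003, 0.4545]
[-0.2839, -0.1999, -0.0283] [0.0062, -0.0027, 0.4045]
```

```bash
python3 -c "
from h import *
go([(600,-90,320,.6),(640,-209.5,200,.3)])"
```

```text
t 6.1 tcp [613.2 282.8 300.7] rpy [ 3.128 -0.     1.809] w 65.5 F [0.3 0.3 2.1] q [ 0.26  0.25  1.42 -0.    1.45  0.03]
[-0.4789, -0.1341, -0.0275] [0.0057, -0.004, 0.6045]
[-0.6463, -0.1219, 0.1327] [0.0052, -0.005, 0.7545]
```

```bash
python3 -m crank '[{"xyz":[-0.479,-0.134,-0.027],"turn":[0,0,0.6],"hand":-1},{"xyz":[-0.479,-0.134,-0.027],"turn":[0,0,0.6],"hand":-1},{"xyz":[-0.479,-0.134,-0.027],"turn":[0,0,0.6],"hand":-1},{"xyz":[-0.479,-0.134,-0.027],"turn":[0,0,0.6],"hand":-1},{"xyz":[-0.479,-0.134,-0.027],"turn":[0,0,0.6],"hand":-1},{"xyz":[-0.479,-0.134,-0.027],"turn":[0,0,0.6],"hand":-1},{"xyz":[-0.479,-0.134,-0.027],"turn":[0,0,0.6],"hand":-1},{"xyz":[-0.479,-0.134,-0.027],"turn":[0,0,0.6],"hand":-1},{"xyz":[-0.479,-0.134,-0.027],"turn":[0,0,0.6],"hand":-1},{"xyz":[-0.479,-0.134,-0.027],"turn":[0,0,0.6],"hand":-1},{"xyz":[-0.479,-0.134,-0.027],"turn":[0,0,0.6],"hand":-1}]'
python3 - <<'E'
from h import *
ims=[]
for n in("side","top"):
    p,d=ctrl.camera(n);cv2.imwrite(f"pics/{n}1.png",p[:,:,::-1]);np.save(f"pics/{n}1.npy",d);ims.append(p[:,:,::-1])
s=cv2.resize(ims[0][140:400,200:460],(600,600),interpolation=cv2.INTER_CUBIC)
t=cv2.resize(ims[1][130:330,140:440],(800,533),interpolation=cv2.INTER_CUBIC)
cv2.imwrite("pics/s1c.png",s);cv2.imwrite("pics/t1c.png",t)
go([(640,-209.5,200,.3)])
E
```

```text
clock: 7.02
tcp_pos: [597.0, -92.9, 312.3]
orientation: [3.141, -0.0, 0.604]
wrist_force: [-0.2, -0.4, -0.3]
grip_width: 1.0
gripper_force: 0.0
t 7.12 tcp [597.2 -90.4 312.1] rpy [-3.142 -0.     0.611] w 94.1 F [ 0.3 -0.5 -0.3] q [-0.34  0.08  1.59  0.    1.47  0.62]
[-0.0443, 0.1629, 0.1495] [-0.0, -0.0, 0.1554]
```

View pics/s1c.png

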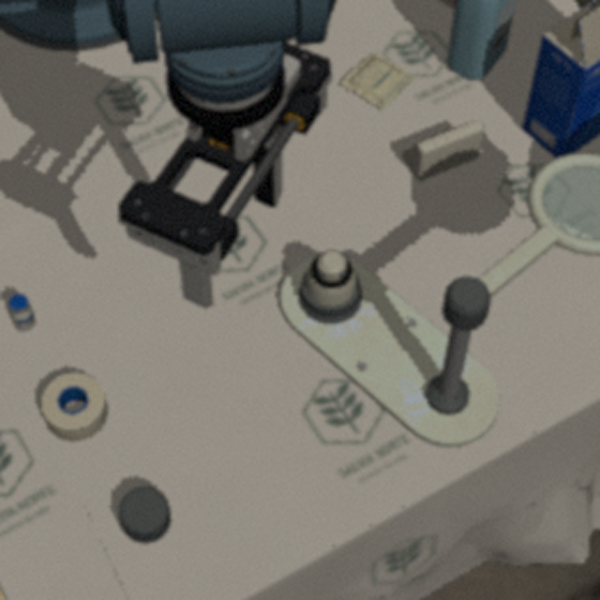

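View pics/t1c.png

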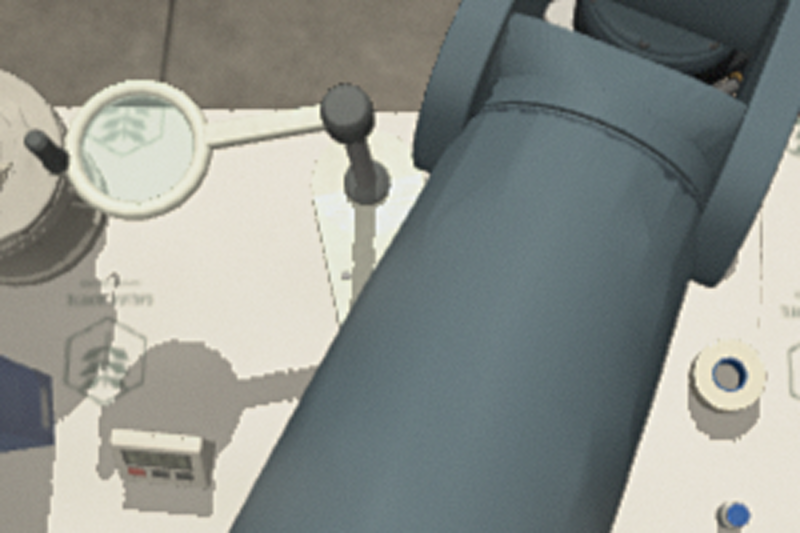

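Magnifier is swung fully left (lens at about (193,186) in the top image, clear of the jar); jar neck open at side (344,255); cap untouched at side (262,361). Now going over the cap.

```bash
python3 -m crank '[{"xyz":[-0.0443,0.163,0.15],"turn":[0,0,0.155],"hand":-1},{"xyz":[-0.0443,0.163,0.15],"turn":[0,0,0.155],"hand":-1},{"xyz":[-0.0443,0.163,0.15],"turn":[0,0,0.155],"hand":-1},{"xyz":[-0.0443,0.163,0.15],"turn":[0,0,0.155],"hand":-1},{"xyz":[-0.0443,0.163,0.15],"turn":[0,0,0.155],"hand":-1},{"xyz":[-0.0443,0.163,0.15],"turn":[0,0,0.155],"hand":-1},{"xyz":[-0.0443,0.163,0.15],"turn":[0,0,0.155],"hand":-1}]'
python3 - <<'E'
from h import *
np.set_printoptions(precision=1,suppress=True)
d=np.load("pics/side1.npy");r=(325,235,362,285)
X=np.array([pt("side",(x,y),d[y,x]) for y in range(r[1],r[3]) for x in range(r[0],r[2])])
t=X[(X[:,2]>72)&(X[:,2]<78)];print(len(t),t.mean(0),(t.min(0)+t.max(0))/2)
im=cv2.imread("pics/side1.png");v=im.max(2)
m=v>135
print([(b[0],b[1].tolist(),plane("side",b[0],74)) for b in blobs(im,m,(335,245,356,268),10)])
# stand seal (black ring) and cap dark blobs
print(plane("side",(344.3,255.3),74))
b=blobs(im,v<130,(245,340,282,385));print([(c[0],c[1].tolist(),plane("side",c[0],13.5)) for c in b])
go([(640,-209.5,30,.3)])
E
```

```text
clock: 7.7
tcp_pos: [640.5, -208.2, 200.3]
orientation: [3.142, -0.001, 0.301]
wrist_force: [-1.0, 1.0, 0.6]
grip_width: 0.997
gripper_force: 0.0
69 [519.   39.1  74.3] [518.5  39.2  75.1]
[(array([345.4, 246.2]), [335, 245, 21, 5, 70], array([506.3,  51.3,  74. ])), (array([343.9, 253.2]), [340, 249, 9, 9, 63], array([520.5,  39.8,  74. ]))]
[525.6  37.9  74. ]
[(array([260.7, 360.6]), [247, 346, 28, 30, 604], array([ 634.7, -211.7,   13.5]))]
t 7.7 tcp [ 640.5 -208.2  200.3] rpy [ 3.1 -0.   0.3] w 93.7 F [-1.   1.   0.6] q [-0.5  0.3  1.5  0.   1.3  0.8]
[-0.0012, 0.0014, 0.2271] [0.0, -0.0003, 0.0007]
```

```bash
python3 -m crank '[{"xyz":[-0.001,0.0015,0.05],"turn":[0,0,0],"hand":-1},{"xyz":[-0.001,0.0015,0.1],"turn":[0,0,0],"hand":-1},{"xyz":[-0.001,0.0015,0.15],"turn":[0,0,0],"hand":-1},{"xyz":[-0.001,0.0015,0.18],"turn":[0,0,0],"hand":-0.6},{"xyz":[-0.001,0.0015,0.205],"turn":[0,0,0],"hand":-0.6},{"xyz":[-0.001,0.0015,0.22],"turn":[0,0,0],"hand":-0.5},{"xyz":[-0.001,0.0015,0.227],"turn":[0,0,0],"hand":-0.3},{"xyz":[-0.001,0.0015,0.227],"turn":[0,0,0],"hand":-0.2},{"xyz":[-0.001,0.0015,0.227],"turn":[0,0,0],"hand":-0.2}]' 10
python3 -m crank '[{"xyz":[0,0,0],"turn":[0,0,0],"hand":0},{"xyz":[0,0,0],"turn":[0,0,0],"hand":1},{"xyz":[0,0,0],"turn":[0,0,0],"hand":1},{"xyz":[0,0,0],"turn":[0,0,0],"hand":1},{"xyz":[0,0,0],"turn":[0,0,0],"hand":1}]' 10
```

```text
clock: 8.45
tcp_pos: [641.0, -210.9, 31.5]
orientation: [3.139, -0.002, 0.3]
wrist_force: [0.6, 0.1, 0.3]
grip_width: 0.614
gripper_force: 0.0
clock: 8.87
tcp_pos: [640.6, -211.3, 31.1]
orientation: [3.14, -0.002, 0.299]
wrist_force: [-1.6, 0.5, 6.2]
grip_width: 0.458
gripper_force: 10.0
```

```bash
python3 -m crank '[{"xyz":[0,0,0],"turn":[0,0,0],"hand":1},{"xyz":[0,0,0],"turn":[0,0,0],"hand":1},{"xyz":[0,0,0],"turn":[0,0,0],"hand":1},{"xyz":[0,0,-0.02],"turn":[0,0,0],"hand":1},{"xyz":[0,0,-0.06],"turn":[0,0,0],"hand":1},{"xyz":[0,0,-0.11],"turn":[0,0,0],"hand":1},{"xyz":[0,0,-0.16],"turn":[0,0,0],"hand":1},{"xyz":[0,0,-0.16],"turn":[0,0,0],"hand":1},{"xyz":[0,0,-0.16],"turn":[0,0,0],"hand":1}]' 45
python3 -c "
from h import *
go([(518.5,40.5,150,.3)])"
```

```text
clock: 9.62
tcp_pos: [641.4, -211.8, 153.8]
orientation: [3.137, -0.005, 0.299]
wrist_force: [0.1, 0.7, -0.2]
grip_width: 0.451
gripper_force: 45.0
t 9.62 tcp [ 641.4 -211.8  153.8] rpy [ 3.137 -0.005  0.299] w 42.3 F [ 0.1  0.7 -0.2] q [-0.49  0.37  1.55 -0.    1.22  0.79]
[-0.0576, -0.3698, 0.0029] [0.0025, -0.0024, -0.0006]
```

```bash
python3 -m crank '[{"xyz":[-0.005,-0.03,0],"turn":[0,0,0],"hand":1},{"xyz":[-0.0125,-0.08,0],"turn":[0,0,0],"hand":1},{"xyz":[-0.0203,-0.13,0],"turn":[0,0,0],"hand":1},{"xyz":[-0.028,-0.18,0],"turn":[0,0,0],"hand":1},{"xyz":[-0.0359,-0.23,0],"turn":[0,0,0],"hand":1},{"xyz":[-0.0437,-0.28,0],"turn":[0,0,0],"hand":1},{"xyz":[-0.0515,-0.33,0],"turn":[0,0,0],"hand":1},{"xyz":[-0.0576,-0.37,0],"turn":[0,0,0],"hand":1},{"xyz":[-0.0576,-0.37,0],"turn":[0,0,0],"hand":1},{"xyz":[-0.0576,-0.37,0],"turn":[0,0,0],"hand":1},{"xyz":[-0.0576,-0.37,0],"turn":[0,0,0],"hand":1}]'
python3 - <<'E'
from h import *
p,d=ctrl.camera("side");p=p[:,:,::-1];cv2.imwrite("pics/side2.png",p);np.save("pics/side2.npy",d)
cv2.imwrite("pics/s2c.png",cv2.resize(p[170:310,280:420],(600,600),interpolation=cv2.INTER_CUBIC))
go([(518.5,40.5,130,.3)])
E
```

```text
clock: 10.53
tcp_pos: [516.5, 41.2, 148.8]
orientation: [-3.141, 0.001, 0.299]
wrist_force: [-0.2, -0.2, 0.9]
grip_width: 0.455
gripper_force: 45.0
t 10.58 tcp [516.8  40.8 149. ] rpy [-3.142e+00  1.000e-03  2.980e-01] w 42.6 F [ 0.3 -0.1 -0.4] q [-0.14  0.03  1.96 -0.    1.16  1.13]
[0.002, 0.001, 0.0253] [-0.0, 0.0004, -0.0011]
```

View pics/s2c.png

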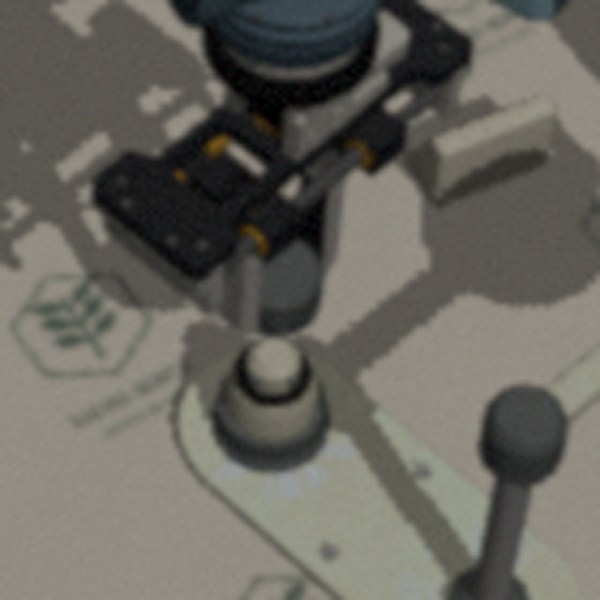

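Cap is held level above the neck: cap lower edge at crop (285,330) and neck top at (273,365), laterally about in line. Checking the depth direction with circle fits.

Run:
```python
from h import *
from scipy.optimize import least_squares
np.set_printoptions(precision=2,suppress=True)
def cloud(d,r): return np.array([pt("side",(x,y),d[y,x]) for y in range(r[1],r[3]) for x in range(r[0],r[2])])
def fit(X,c,rad,tol=5):
    X=X[np.abs(np.hypot(X[:,0]-c[0],X[:,1]-c[1])-rad)<tol]
    f=least_squares(lambda q:np.hypot(X[:,0]-q[0],X[:,1]-q[1])-rad,c,loss="soft_l1");return f.x,len(X),np.abs(f.fun).mean()
d2=np.load("pics/side2.npy");d1=np.load("pics/side1.npy")
X=cloud(d2,(338,225,358,252))
t=X[(X[:,2]>116)&(X[:,2]<140)];print("z",t[:,2].min());print("cap",fit(t,(517,41),21.5))
t=X[(X[:,2]>116)&(X[:,2]<140)&(X[:,1]>40)];print("cap right half",fit(t,(517,41),21.5))
for d in(d1,d2):
    X=cloud(d,(325,245,365,285))
    t=X[(X[:,2]>60)&(X[:,2]<69)];print("neck",fit(t,(518.5,40.5),13.5))
    t=X[(X[:,2]>72)&(X[:,2]<77)];print("top",t.mean(0),len(t))
im=cv2.imread("pics/side2.png");g=im.max(2)
print("col344",[(y,int(g[y,346])) for y in range(236,262)])
th=np.linspace(0,6.28,90)
for c in((517,41),):
  for z in(118,):print("pred lowest row",max(proj("side",(c[0]+21.5*np.cos(a),c[1]+21.5*np.sin(a),z))[1] for a in th))
print("neck lowest edges z74 r9.5:",max(proj("side",(518.5+9.5*np.cos(a),40.5+9.5*np.sin(a),74))[1] for a in th),min(proj("side",(518.5+9.5*np.cos(a),40.5+9.5*np.sin(a),74))[1] for a in th))
```

```text
z 116.41538646352092
cap (array([515.9 ,  40.52]), 90, np.float64(1.2713804601679233))
cap right half (array([514.81,  43.28]), 38, np.float64(0.8216477311322468))
neck (array([516.64,  40.41]), 46, np.float64(1.5305215663926364))
top [518.91  39.02  74.14] 67
neck (array([516.72,  40.41]), 43, np.float64(1.5534889411261184))
top [518.09  39.58  73.79] 60
col344 [(236, 70), (237, 71), (238, 71), (239, 72), (240, 74), (241, 69), (242, 54), (243, 46), (244, 45), (245, 48), (246, 49), (247, 60), (248, 84), (249, 117), (250, 140), (251, 144), (252, 149), (253, 147), (254, 146), (255, 147), (256, 149), (257, 143), (258, 119), (259, 101), (260, 95), (261, 70)]
pred lowest row 248.6181266744381
neck lowest edges z74 r9.5: 256.1093628152256 248.64486714509732
```

```bash
python3 -m crank '[{"xyz":[0.0013,0.0008,0.02],"turn":[0,0,0],"hand":1},{"xyz":[0.0013,0.0008,0.04],"turn":[0,0,0],"hand":1},{"xyz":[0.0013,0.0008,0.055],"turn":[0,0,0],"hand":1},{"xyz":[0.0013,0.0008,0.057],"turn":[0,0,0],"hand":1},{"xyz":[0.0013,0.0008,0.057],"turn":[0,0,0],"hand":1},{"xyz":[0.0013,0.0008,0.057],"turn":[0,0,0],"hand":1}]' 60
python3 -m crank '[{"xyz":[0,0,0.003],"turn":[0,0,0],"hand":1},{"xyz":[0,0,0.006],"turn":[0,0,0],"hand":1},{"xyz":[0,0,0.0085],"turn":[0,0,0],"hand":1},{"xyz":[0,0,0.0085],"turn":[0,0,0],"hand":1},{"xyz":[0,0,0.0085],"turn":[0,0,0],"hand":1}]'
```

```text
clock: 11.08
tcp_pos: [518.3, 40.8, 107.0]
orientation: [3.141, -0.0, 0.298]
wrist_force: [1.1, -0.1, -0.5]
grip_width: 0.448
gripper_force: 60.0
clock: 11.5
tcp_pos: [517.8, 41.4, 100.3]
orientation: [-3.142, 0.0, 0.299]
wrist_force: [0.5, -0.4, -0.0]
grip_width: 0.451
gripper_force: 60.0
```

```bash
for i in 1; do python3 -m crank '[{"xyz":[0,0,0.0025],"turn":[0,0,0],"hand":1},{"xyz":[0,0,0.0025],"turn":[0,0,0],"hand":1},{"xyz":[0,0,0.0025],"turn":[0,0,0],"hand":1}]'; python3 -m crank '[{"xyz":[0,0,0.0025],"turn":[0,0,0],"hand":1},{"xyz":[0,0,0.0025],"turn":[0,0,0],"hand":1},{"xyz":[0,0,0.0025],"turn":[0,0,0],"hand":1}]'; done
```

```text
clock: 11.75
tcp_pos: [517.7, 41.3, 98.4]
orientation: [-3.141, 0.0, 0.299]
wrist_force: [-0.4, 0.2, -1.0]
grip_width: 0.454
gripper_force: 60.0
clock: 12.0
tcp_pos: [517.7, 41.3, 96.5]
orientation: [-3.142, 0.0, 0.299]
wrist_force: [-0.6, -0.2, -0.5]
grip_width: 0.452
gripper_force: 60.0
```

```bash
python3 -m crank '[{"xyz":[0,0,0.0025],"turn":[0,0,0],"hand":1},{"xyz":[0,0,0.0025],"turn":[0,0,0],"hand":1},{"xyz":[0,0,0.0025],"turn":[0,0,0],"hand":1}]'; python3 -m crank '[{"xyz":[0,0,0.0025],"turn":[0,0,0],"hand":1},{"xyz":[0,0,0.0025],"turn":[0,0,0],"hand":1},{"xyz":[0,0,0.0025],"turn":[0,0,0],"hand":1}]';python3 -m crank '[{"xyz":[0,0,0.0025],"turn":[0,0,0],"hand":1},{"xyz":[0,0,0.0025],"turn":[0,0,0],"hand":1},{"xyz":[0,0,0.0025],"turn":[0,0,0],"hand":1}]'
```

```text
clock: 12.25
tcp_pos: [518.2, 41.2, 95.7]
orientation: [3.141, -0.0, 0.299]
wrist_force: [-2.5, -0.7, 6.0]
grip_width: 0.45
gripper_force: 60.0
clock: 12.5
tcp_pos: [518.5, 41.3, 93.8]
orientation: [3.141, -0.001, 0.299]
wrist_force: [-1.9, 0.1, 4.6]
grip_width: 0.452
gripper_force: 60.0
clock: 12.75
tcp_pos: [517.0, 41.4, 89.6]
orientation: [-3.141, 0.001, 0.299]
wrist_force: [2.6, -0.4, -9.1]
grip_width: 0.446
gripper_force: 60.0
```

```bash
python3 -m crank '[{"xyz":[0,0,0.0025],"turn":[0,0,0],"hand":1},{"xyz":[0,0,0.0025],"turn":[0,0,0],"hand":1},{"xyz":[0,0,0.0025],"turn":[0,0,0],"hand":1}]'; python3 -m crank '[{"xyz":[0,0,0.0025],"turn":[0,0,0],"hand":1},{"xyz":[0,0,0.0025],"turn":[0,0,0],"hand":1},{"xyz":[0,0,0.0025],"turn":[0,0,0],"hand":1}]'
```

```text
clock: 13.0
tcp_pos: [517.6, 41.3, 88.9]
orientation: [-3.141, 0.001, 0.299]
wrist_force: [0.3, -0.7, -3.0]
grip_width: 0.449
gripper_force: 60.0
clock: 13.25
tcp_pos: [518.0, 41.3, 87.7]
orientation: [3.142, -0.0, 0.299]
wrist_force: [-1.1, 0.6, 2.7]
grip_width: 0.449
gripper_force: 60.0
```

```bash
python3 -m crank '[{"xyz":[0,0,0.003],"turn":[0,0,0],"hand":1},{"xyz":[0,0,0.003],"turn":[0,0,0],"hand":1},{"xyz":[0,0,0.003],"turn":[0,0,0],"hand":1}]'; python3 -m crank '[{"xyz":[0,0,0.003],"turn":[0,0,0],"hand":1},{"xyz":[0,0,0.003],"turn":[0,0,0],"hand":1},{"xyz":[0,0,0.003],"turn":[0,0,0],"hand":1},{"xyz":[0,0,0.003],"turn":[0,0,0],"hand":1}]'
```

```text
clock: 13.5
tcp_pos: [518.2, 41.3, 86.1]
orientation: [3.141, -0.0, 0.299]
wrist_force: [-3.8, -0.1, 9.4]
grip_width: 0.45
gripper_force: 60.0
clock: 13.83
tcp_pos: [518.3, 41.3, 85.9]
orientation: [-3.142, 0.001, 0.299]
wrist_force: [-11.0, 1.2, 22.8]
grip_width: 0.452
gripper_force: 60.0
```

```bash
python3 -m crank '[{"xyz":[-0.0007,0,0],"turn":[0,0,0],"hand":1},{"xyz":[-0.0015,0.0004,0],"turn":[0,0,0],"hand":1},{"xyz":[-0.0015,0.0004,0],"turn":[0,0,0],"hand":1},{"xyz":[-0.0015,0.0004,0],"turn":[0,0,0],"hand":1},{"xyz":[-0.0015,0.0004,0],"turn":[0,0,0],"hand":1},{"xyz":[-0.0015,0.0004,0],"turn":[0,0,0],"hand":1}]'
python3 - <<'E'
from h import *
a,_=ctrl.camera("side");b,_=ctrl.camera("top")
c=np.hstack([cv2.resize(a[140:400,190:450],(400,400)),cv2.resize(b[130:330,140:440],(400,267),).copy() if 0 else cv2.resize(b[120:340,100:440],(400,400))])
cv2.imwrite("pics/f.png",c[:,:,::-1]);go([])
E
```

```text
clock: 14.33
tcp_pos: [518.3, 41.2, 86.0]
orientation: [-3.141, -0.002, 0.299]
wrist_force: [-8.0, 2.6, 19.0]
grip_width: 0.453
gripper_force: 60.0
t 14.43 tcp [518.2  41.2  85.9] rpy [-3.141e+00 -2.000e-03  2.990e-01] w 42.1 F [-8.2  3.4 19.7] q [-0.14  0.13  1.98  0.    1.03  1.13]
```

View pics/f.png

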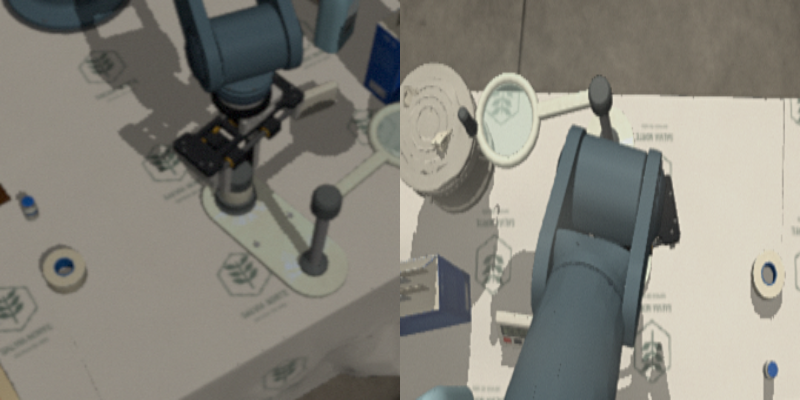

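The cap sits on the jar at side crop (237,190). The magnifier is out to the left, and the tape, vial and timer haven't moved. The push is steady at about 19 N with the seal bottomed, so I'm handing it in.

```bash
python3 -c "
from station import ctrl
print(ctrl.job_done())"
```

```text
the job is handed in; nothing more can be done
None
```

I swung the magnifier out to the left by about a quarter turn, snapped the cap onto the jar, and handed the job in at about 14.4 s with the cap still gripped and pressed on its seal at about 19 N; the tape roll, vial and timer are where they were.

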